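# Open the safety-capped varnish flask

## Robot

A 6-joint arm with a two-finger parallel gripper is mounted at the origin on the work surface. World frame = base frame: x ahead of the robot, y to its left, z up, the work surface at z = 0. Lengths are in mm, angles in rad, forces in N, time in s.
With the tool pointing down it reaches from about 275 to 1000 mm from the base axis. Payload 8.4 kg.
Tool frame: the origin (TCP) lies midway between the tips of the shut fingers; the grasp point (between the pads) lies 19 mm behind it; y points along the fingers, z is the direction in which the jaws open and shut, and the axes are right-handed (so a half turn about y gives the same grasp; the last joint's range is limited). The gripper opens to 85 mm and grips with 20 to 120 N. Pads are 22 mm wide; open, the fingers measure 114 mm over their backs; the gripper's body (76 mm by 85 mm) begins 54 mm behind the grasp point. The pads swing forward as they close: fully open they stand 13 mm farther back than shut.
Start: joints at [-1.104, 0.353, 1.633, -0, 1.155, -0.002], TCP at [282.384, -557.573, 231.281] pointing down, gripper open.
Joint ranges: [-2.63, 2.63], [-0.92, 2.1], [0.06, 2.66], [-1.3, 4.44], [0, 2.69], [-3.02, 3.02]. Speed limits (rad/s): [2.22, 2.22, 2.79, 3.14, 3.14, 3.14].

## Interface

Orientations are given as [roll, pitch, yaw] about the fixed x, y, z axes, in that order (R = Rz(yaw) Ry(pitch) Rx(roll)).
In Python, from rig import r gives the robot as it stands. The module is installed in compiled form; this text tells all that it offers.
- The arm moves only by the tool apply_moves, never from a script. Its argument "plan" is text: rows parted by semicolons, each of 7 numbers parted by spaces: the shift along the tool's x, y, z in cm, then the turn, a rotation vector about the tool's x, y, z in degrees, then the closure, from 0 (fully open) to 1 (shut). A call has 1 to 20 rows; each row shifts and turns the pose as measured when the row begins, along the tool's axes as they then stand; what a row does not reach is not made up. A row lasts 1/10 s, in which the tool goes at most 50 mm and 8.59 degrees, less where a joint would pass 70% of its speed; a pose out of reach is approached as far as the arm can. A call is refused whole if a number of a shift passes 5 or a number of a turn 8.59, either way. A call with a gripper value outside its range is refused whole. The fingers move at their own pace and stop on an object; "squeeze" is the grip in N (left out, the last holds). Time passes only in rows, so rows that do not move let the fingers close. It gives the time, the measured TCP pose, the force and the opening at its end, in the units of the state.
- r.sense(): the state, without advancing time (a new reading comes with each control period).
- r.grab_frame(name): name is "side" or "top" or "wrist"; returns the picture (420x560x3 uint8, blue, green, red); there is no depth.
- r.get_calibration(name): a dict with "vertical_fov" (degrees; the focal length in pixels is half the picture's height over the tangent of half this angle, whatever the lens; pixels are square), "cx", "cy" (the principal point, pixels), "R" (3x3) and "t" (3): a world point X has camera coordinates R X + t; the wrist camera has in their place "hand_eye" (4x4, takes a point from camera to tool coordinates, whose origin is the TCP and whose axes are the tool frame's). Camera axes: x right, y down, z forward; pixel columns grow to the right and rows downward; lengths in mm; the calibration is good to about 2 mm. A picture is of the moment at which its call begins: read the wrist's pose just before it. get_calibration takes no time and is no camera call.
- r.sign_off(): hands the job in, once; it reports no verdict.
The state is a dict: "clock": time; "qpos": joint angles; "qvel": joint speeds; "joint_efforts": joint torques, N m; "eef_pos": TCP position; "tcp_rot": TCP orientation; "contact_force": force on the tool from outside, world axes, zero at the start; "wrist_torque": the same for the moment, N m; "opening": opening from 0.0 (shut) to 1.0 (fully open).
Only numpy, scipy, OpenCV 4.12 (cv2) and the standard library are available. Lean on these libraries where they do the work, as an engineer would, in place of code of your own. Each camera call takes 0.05 s, during which the arm holds its last target. There are 200 camera calls.

## Task

Open the varnish flask: squeeze the two side tabs of its safety cap in together, turn the cap anticlockwise until it meets its stop, lift it off the neck and stand it gently upright on the middle of the birch slice. Feel your way and do not force the cap, on the neck or on the slice, and leave the mug, the candle and the pine cone where they are.

Things in the scene. Friction and masses are not known exactly. Their poses are not given: they have to be found in the camera images.
- flask: Amber glass flask, 72 mm wide, held upright in a 130 x 130 x 30 mm wooden block; it cannot move or turn. Origin: on the neck axis at the table. Its x and y axes match the cap's while the cap is locked. The glass shoulder is 66 mm wide at 92 mm height and 32 mm at 103 mm, so fingertips have room below the cap.
- collar (a point): Centre of the top of the flask's black collar, 50 mm wide, 116 mm above the table, just under the cap. A tooth behind each tab of the cap sits between two posts of the collar: the cap turns only while both tabs are in by more than 3.5 mm, until its teeth have passed the posts (about 40 degrees).
- neck_top (a point): Centre of the neck's top, 152 mm above the table, inside the cap. Two lugs in the cap sit under ears of the neck. Turned anticlockwise (from above), the cap moves freely to a hard stop 35 to 85 degrees from its start (differs from flask to flask, cannot be seen); it lifts straight up only in the last 5 degrees or so before the stop, not while jammed hard into it.
- cap: White safety cap, 39 mm high, 60 mm across its ribbed sides (its x direction), loose, about 80 g with tabs. Origin: on its axis at its lower edge, 117 mm above the table while on the flask; z up. Side tabs face +y and -y. It has about 1 mm of play sideways and 1.5 mm up and down on the neck. Lifted 45 mm it is clear of the neck. It stands on its lower edge. It is spoiled if squeezed with more than about 50 N from each side.
- cap_top (a point): Centre of the cap's flat top (45 mm wide), 39 mm above its lower edge. Cap and neck are spoiled if cap and flask press on each other with more than about 70 N: by turning against the latch, turning hard into the stop, pulling while still held, pressing down, or grasping off centre.
- tab_a (a joint): How far the tab on the cap's +y side is pressed in, m: 0 out, 0.005 fully in. Spring: 4 N to start, 12 N fully in.
- tab_b (a joint): The same for the tab on the cap's -y side.
- tab_a_face (a point): Middle of the outer, flat, ribbed face of the tab on the +y side of the cap: face 22 mm wide (along the cap's x) and 26 mm high, 33 mm from the cap axis when out and 28 mm when fully in, 23 mm above the cap's lower edge. The two faces are 66 mm apart when out, 56 mm when fully in.
- tab_b_face (a point): The same on the -y side.
- slice: Birch slice, round, 130 mm wide, 12 mm thick, fixed flat on the table: the place for the cap. Origin: centre of its underside; its top is 12 mm higher.
- mug: Blue mug, 80 mm wide, 95 mm high; leave it alone. Origin: centre of its underside.
- candle: Red pillar candle, 60 mm wide, 85 mm high with its wick; leave it alone. Origin: centre of its underside.
- cone: Pine cone, 52 mm wide, 55 mm high; leave it alone. Origin: centre of its underside.
Not all that is in view belongs to the job. Several things have the shape of the cap; the one meant has the colours described above.

How it is judged:
By the outcome, as a careful person would: the job done as asked, in the order asked, and still so for the second after the job is handed in, with the robot touching nothing.
It also fails if it takes over 72 s, if anything falls off the work surface, if the arm or the gripper's body presses on something with over 40 N, if the wrist force passes 120 N, or if a joint passes its speed limit or range.

## Working session

There is one attempt and no reset: what is moved stays moved. The work goes in short steps, Python scripts to look and compute and a tool call to move; the robot and the scene stay as the last step left them, time stands still between calls to the robot, and variables do not carry over. Pictures are saved under pics/ and viewed, about 8 in all and at most 12, crops included, and the job is handed in when it is done.

Besides the shell and the picture viewer there is one more tool, called after "Call:" as name(argument=value, ...) on one line, values as JSON. apply_moves: Moves the arm, as the interface text tells. Its arguments: {"type":"object","properties":{"plan":{"type":"string"},"squeeze":{"type":"number"}},"required":["plan"]}

```bash
mkdir -p pics
python3 - <<'E'
from rig import r
import cv2,numpy as np
print(r.sense())
a=r.grab_frame("side");b=r.grab_frame("top")
cv2.imwrite("pics/side0.png",a);cv2.imwrite("pics/top0.png",b)
for n in("side","top","wrist"):print(n,r.get_calibration(n))
E
```

```text
{'clock': 0.0, 'qpos': array([-1.10439755e+00,  3.53674304e-01,  1.63411936e+00, -1.86485911e-05,
        1.15522512e+00, -2.40224326e-03]), 'qvel': array([-0.00156137,  0.00109045,  0.00045243, -0.00096159,  0.0008092 ,
        0.00113775]), 'joint_efforts': array([-1.69468811e-03, -6.05248117e+01, -3.42063081e+01,  1.50659880e-04,
        9.57126467e-03,  4.17275567e-05]), 'eef_pos': array([ 282.1643612 , -557.14578689,  230.55167893]), 'tcp_rot': array([-1.57222249e+00, -1.36246249e-05, -2.67278408e+00]), 'contact_force': array([ 0.4404563 , -0.50362242,  0.62358092]), 'wrist_torque': array([-0.03327436,  0.06231394, -0.04933606]), 'opening': 0.9977231312531153}
side {'vertical_fov': 53.4794074445005, 'cx': 280.00947610026515, 'cy': 210.496456904485, 'R': array([[-0.97623936, -0.21618394, -0.01487299],
       [-0.11249888,  0.56428845, -0.81787686],
       [ 0.1852045 , -0.79677039, -0.57520104]]), 't': array([496.7192444 , 212.97697226, 718.78008866])}
top {'vertical_fov': 53.41234695047762, 'cx': 279.52307338984394, 'cy': 211.93048855246175, 'R': array([[-0.0273943 , -0.99894296,  0.03691223],
       [-0.99286831,  0.02290459, -0.11699528],
       [ 0.11602615, -0.03985398, -0.99244627]]), 't': array([-90.21386398, 515.19883675, 871.5124911 ])}
wrist {'vertical_fov': 63.681351005267466, 'cx': 281.8065412583106, 'cy': 210.57588587967658, 'hand_eye': array([[ 5.86217797e-04,  9.51670159e-01,  3.07121417e-01,
        -7.87032427e+01],
       [-6.06442852e-04, -3.07121075e-01,  9.51670257e-01,
        -1.41593681e+02],
       [ 9.99999644e-01, -7.44137630e-04,  3.97093726e-04,
        -6.24450538e-01],
       [ 0.00000000e+00,  0.00000000e+00,  0.00000000e+00,
         1.00000000e+00]])}
```

View pics/top0.png

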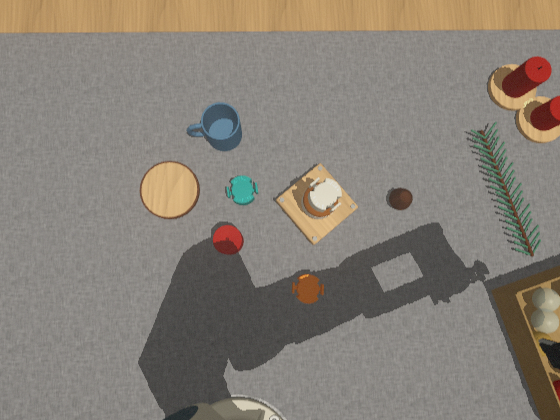

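View pics/side0.png

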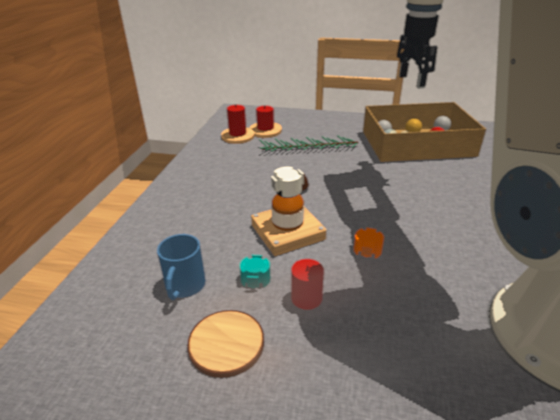

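Top view: flask block about (317,204) with the white cap at (325,195), slice (170,190), mug (221,127), candle (228,239), cone (400,198). The teal cap (242,190) and orange cap (308,289) are decoys. The side view shows the same layout, with the white cap at (289,180).

```bash
cat > h.py <<'E'
import numpy as np,cv2
from rig import r
from scipy.spatial.transform import Rotation as Ro
def cam(n,s=None):
    c=r.get_calibration(n);f=210/np.tan(np.radians(c["vertical_fov"]/2))
    if n=="wrist":
        T=np.eye(4);T[:3,:3]=Ro.from_euler("xyz",s["tcp_rot"]).as_matrix();T[:3,3]=s["eef_pos"]
        M=T@np.array(c["hand_eye"]);R=M[:3,:3].T;t=-R@M[:3,3]
    else:R,t=np.array(c["R"]),np.array(c["t"])
    return f,c["cx"],c["cy"],R,t
def ray(C,u,v,z):
    f,cx,cy,R,t=C;o=-R.T@t;d=R.T@np.array([(u-cx)/f,(v-cy)/f,1]);return o+d*(z-o[2])/d[2]
def proj(C,X):
    f,cx,cy,R,t=C;p=R@np.array(X)+t;return np.array([cx+f*p[0]/p[2],cy+f*p[1]/p[2]])
def tri(C1,p1,C2,p2):
    A=[];b=[]
    for C,p in((C1,p1),(C2,p2)):
        f,cx,cy,R,t=C
        for k,(q,c) in enumerate(zip(p,(cx,cy))):
            w=(q-c)/f;A.append(R[k]-w*R[2]);b.append(w*t[2]-t[k])
    return np.linalg.lstsq(np.array(A),np.array(b),rcond=None)[0]
E
python3 - <<'E'
from h import *
t=cv2.imread("pics/top0.png");C=cam("top")
hsv=cv2.cvtColor(t,cv2.COLOR_BGR2HSV)
def big(m,x0,x1,y0,y1):
    k=np.zeros_like(m);k[y0:y1,x0:x1]=m[y0:y1,x0:x1]
    cs,_=cv2.findContours(k,cv2.RETR_EXTERNAL,cv2.CHAIN_APPROX_NONE);return max(cs,key=cv2.contourArea)
wood=cv2.inRange(hsv,(8,60,80),(28,255,255))
s=big(wood,130,210,150,230);e=cv2.fitEllipse(s);print("slice",e,ray(C,*e[0],12), 'diam mm',np.linalg.norm(ray(C,e[0][0]-e[1][0]/2,e[0][1],12)-ray(C,e[0][0]+e[1][0]/2,e[0][1],12)))
b=big(wood,265,365,155,250);q=cv2.boxPoints(cv2.minAreaRect(b));P=np.array([ray(C,*p,30) for p in q]);print("block",q,P.round(1),P.mean(0),[np.linalg.norm(P[i]-P[i-1]) for i in range(4)])
w=cv2.inRange(hsv,(0,0,165),(179,70,255));c=big(w,295,350,170,225);print("cap",cv2.minAreaRect(c),ray(C,*cv2.minAreaRect(c)[0],156))
S=cam("side")
for n,p in(("mug",(221,127,95)),("candle",(228,239,75)),("cone",(400,198,40)),("teal",(242,190,30))):print(n,ray(C,*p).round())
cv2.imwrite("pics/crop1.png",cv2.resize(t[160:250,260:380],None,fx=5,fy=5,interpolation=cv2.INTER_CUBIC))
E
```

```text
slice ((169.21682739257812, 189.66600036621094), (57.32876205444336, 59.18518829345703), 83.72539520263672) [570.10407776 137.93695024  12.        ] diam mm 125.23711348495112
block [[273.96207 199.95518]
 [319.8655  161.11378]
 [358.55515 206.83794]
 [312.6517  245.67934]] [[ 539.5  -91.9   30. ]
 [ 623.9 -195.5   30. ]
 [ 520.2 -276.5   30. ]
 [ 438.1 -172.7   30. ]] [ 530.42910496 -184.14926162   30.        ] [np.float64(129.60492857935262), np.float64(133.64911212063834), np.float64(131.59306639066602), np.float64(132.36701229603997)]
cap ((325.57183837890625, 193.1353759765625), (24.900354385375977, 32.03597640991211), 48.012786865234375) [ 531.86450842 -185.90947411  156.        ]
mug [683.  15.  95.]
candle [455.   5.  75.]
cone [ 536. -366.   40.]
teal [563. -23.  30.]
```

View pics/crop1.png

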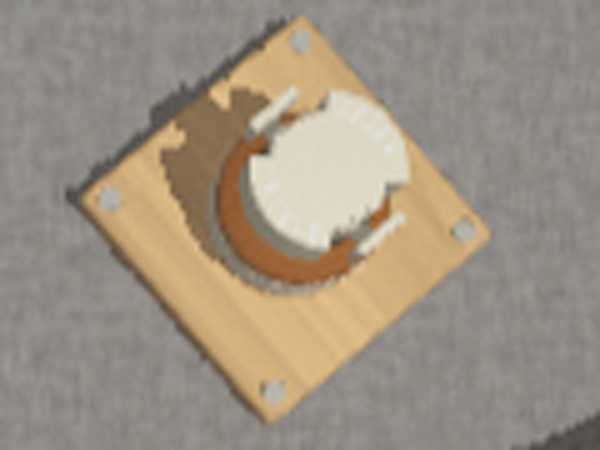

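Call:
apply_moves(plan="-3.9 0 -2.2 0 0 0 0; -3.9 0 -2.2 0 0 0 0; -3.9 0 -2.2 0 0 0 0; -3.9 0 -2.2 0 0 0 0; -3.9 0 -2.2 0 0 0 0; -3.9 0 -2.2 0 0 0 0; -3.9 0 -2.2 0 0 0 0; -3.9 0 -2.2 0 0 0 0; -3.9 0 -2.2 0 0 0 0; -3.9 0 -2.2 0 0 0 0; 0 0 0 0 8 0 0; 0 0 0 0 8 0 0; 0 0 0 0 8 0 0; 0 0 0 0 8 0 0; 0 0 0 0 8 0 0; 0 0 0 0 8 0 0; 0 0 0 0 8 0 0; 0 0 0 0 8 0 0; 0 0 0 0 8 0 0; 0 0 0 0 7 0 0", squeeze=30)

```text
clock: 2.1
eef_pos: [536.8, -167.0, 223.7]
tcp_rot: [-1.566, -0.01, 2.178]
contact_force: [-0.1, -0.3, -0.1]
opening: 0.997
```

Run:
```python
from h import *
s=r.sense();w=r.grab_frame("wrist");print(s["eef_pos"],s["tcp_rot"],s["qpos"])
np.save("s1.npy",s,allow_pickle=True)
C=cam("wrist",s)
for X in([531,-185,156],[531,-185,116],[530,-184,30]):print(proj(C,X).round())
cv2.imwrite("pics/w1.png",w)
```

```text
[ 536.75539231 -166.99089834  223.74296764] [-1.56582394 -0.01024338  2.17786722] [-0.30570848  0.26937652  1.76942559  0.00259623  1.11393738  2.22762954]
[305. 208.]
[301. 192.]
[296. 171.]
```

View pics/w1.png

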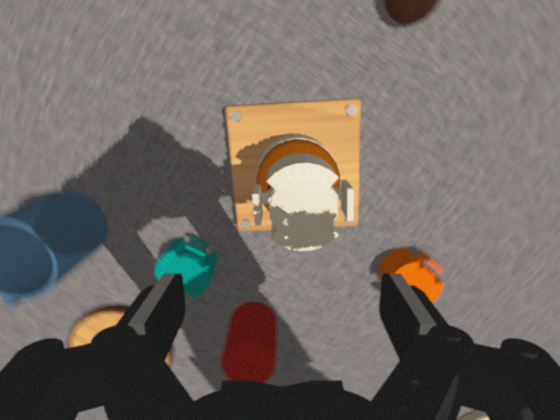

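Wrist view: block square, cap top centre about (304,208) against a predicted (305,208), tabs at (256,204) and (350,203). Next I refine the axis and the tab direction.

Run:
```python
from h import *
s=np.load("s1.npy",allow_pickle=True).item();C=cam("wrist",s);w=cv2.imread("pics/w1.png")
hsv=cv2.cvtColor(w,cv2.COLOR_BGR2HSV);m=cv2.inRange(hsv,(0,0,95),(40,85,255))
k=np.zeros_like(m);k[160:255,240:365]=m[160:255,240:365]
n,l,st,ce=cv2.connectedComponentsWithStats(k)
for i in range(1,n):
    if st[i,4]>60:
        pts=np.argwhere(l==i)[:,::-1];print(st[i],ce[i].round(1),cv2.minAreaRect(pts.astype(np.float32)),ray(C,*ce[i],140).round(1))
hsvw=cv2.inRange(hsv,(8,90,90),(25,255,255));k=np.zeros_like(m);k[90:235,220:365]=hsvw[90:235,220:365]
cs,_=cv2.findContours(k,cv2.RETR_EXTERNAL,cv2.CHAIN_APPROX_NONE);c=cv2.convexHull(max(cs,key=cv2.contourArea));q=cv2.boxPoints(cv2.minAreaRect(c))
P=np.array([ray(C,*p,30) for p in q]);print(q.round(),P.mean(0).round(1),[round(np.linalg.norm(P[i]-P[i-1])) for i in range(4)],[round(np.degrees(np.arctan2(*(P[i]-P[i-1])[1::-1])),1) for i in range(4)])
```

```text
[ 240  160  125   95 8875] [306.8 211.7] ((301.9999694824219, 206.99996948242188), (93.99998474121094, 123.99998474121094), 90.0) [ 524.3 -180.3  140. ]
[241 220   9   9  68] [245.1 224. ] ((245.0, 224.0), (8.0, 8.0), 90.0) [ 554.9 -148.   140. ]
[[224. 105.]
 [360.  98.]
 [366. 225.]
 [231. 232.]] [ 531.8 -185.2   30. ] [129, 128, 129, 144] [np.float64(-55.3), np.float64(-142.5), np.float64(131.9), np.float64(37.7)]
```

Run:
```python
import cv2
w=cv2.imread("pics/w1.png");cv2.imwrite("pics/w1c.png",cv2.resize(w[150:260,235:370],None,fx=5,fy=5,interpolation=cv2.INTER_CUBIC))
```

```text
(no output)
```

View pics/w1c.png

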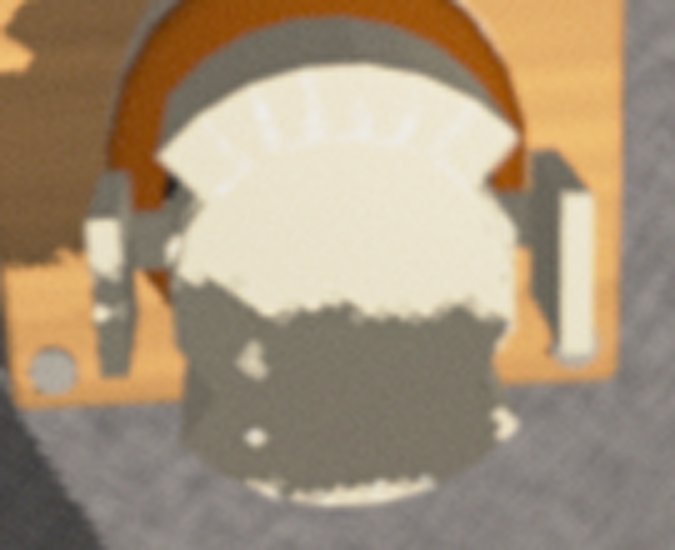

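Run:
```python
from h import *
s=np.load("s1.npy",allow_pickle=True).item();C=cam("wrist",s)
a=ray(C,350.2,204.4,153);b=ray(C,257,209.4,153);d=b-a;print(a,b,(a+b)/2,np.linalg.norm(d),np.degrees(np.arctan2(d[1],d[0])))
e=ray(C,350.2,188.5,153);f=ray(C,350,221,153);d=f-e;print(np.linalg.norm(d),np.degrees(np.arctan2(d[1],d[0])))
R=Ro.from_euler("xyz",s["tcp_rot"]).as_matrix();print(R.round(3))
print((R.T@(np.array([531.5,-185,223])-s["eef_pos"])).round(1))
```

```text
[ 507.22683965 -203.55686708  153.        ] [ 555.60371918 -165.91880373  153.        ] [ 531.41527941 -184.73783541  153.        ] 61.29393351609328 37.88354396983433
22.399950165867924 128.07326906915534
[[-0.57  -0.01  -0.821]
 [ 0.821  0.006 -0.57 ]
 [ 0.01  -1.     0.005]]
[-11.8   0.7  14.6]
```

Call:
apply_moves(plan="-0.6 0 0.75 -0.2 -1.5 0.3 0; -0.6 0 0.75 -0.1 -1.5 0.3 0; 0 0 0 0 0 0 0; 0 0 0 0 0 0 0")

```text
clock: 2.55
eef_pos: [530.2, -186.9, 222.9]
tcp_rot: [-1.571, -0.0, 2.239]
contact_force: [1.0, 0.1, -0.2]
opening: 0.996
```

```bash
cat > st.py <<'E'
from h import *
import sys
s=r.sense();R=Ro.from_euler("xyz",s["tcp_rot"]).as_matrix()
j=np.degrees(np.arctan2(R[1,2],R[0,2]))
print("t",round(s["clock"],2),"p",s["eef_pos"].round(1),"jaw",round(j,2),"ydev",(R[:,1]).round(4),"F",s["contact_force"].round(1),"T",s["wrist_torque"].round(2),"op",round(s["opening"],3),"q6",round(s["qpos"][5],2))
if len(sys.argv)>3:
    g=np.array([float(a) for a in sys.argv[1:4]]);print("shift tool mm",(R.T@(g-s["eef_pos"])).round(1))
# tilt fix in tool axes, deg
w=np.cross(R[:,1],[0,0,-1]);print("tilt fix deg",np.degrees(R.T@w).round(2))
E
python3 st.py 531.4 -184.8 115
```

```text
t 2.55 p [ 530.2 -186.9  222.9] jaw -141.71 ydev [-2.e-04  0.e+00 -1.e+00] F [ 1.   0.1 -0.2] T [0.01 0.03 0.02] op 0.996 q6 2.13
shift tool mm [  0.9 107.9  -2.2]
tilt fix deg [-0.01  0.    0.01]
```

Call:
apply_moves(plan="0.09 2 -0.22 0 0 0 0; 0 2.5 0 0 0 0 0; 0 2.5 0 0 0 0 0; 0 1.5 0 0 0 0 0; 0 1 0 0 0 0 0; 0 0.5 0 0 0 0 0; 0 0 0 0 0 0 0; 0 0 0 0 0 0 0")

```text
clock: 3.35
eef_pos: [533.3, -184.9, 121.2]
tcp_rot: [-1.573, 0.003, 2.247]
contact_force: [-0.3, -0.1, -0.5]
opening: 1.001
```

```bash
python3 st.py 531.4 -184.8 115
python3 - <<'E'
from h import *
w=r.grab_frame("wrist");cv2.imwrite("pics/w2.png",w)
E
```

```text
t 3.35 p [ 533.3 -184.9  121.2] jaw -141.26 ydev [ 3.6e-03 -8.0e-04 -1.0e+00] F [-0.3 -0.1 -0.5] T [ 0.   -0.04  0.01] op 1.001 q6 2.13
shift tool mm [1.3 6.2 1.4]
tilt fix deg [ 0.13  0.   -0.17]
```

View pics/w2.png

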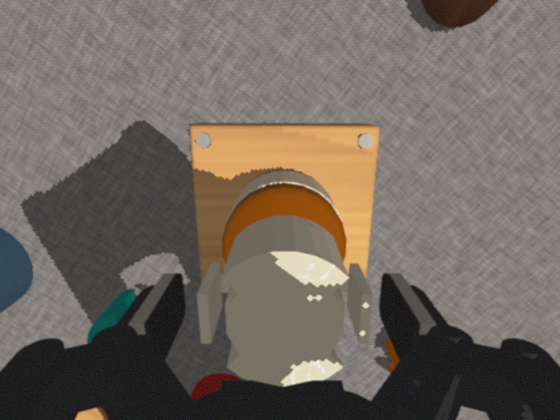

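The tabs (209,305) and (359,305) sit centred between the fingers at (185) and (381). I lower to grasp height and close in steps.

Call:
apply_moves(plan="0.13 0.4 0.12 0.1 0 -0.2 0; 0 0.2 0 0 0 0 0; 0 0 0 0 0 0 0; 0 0 0 0 0 0 0.15; 0 0 0 0 0 0 0.2; 0 0 0 0 0 0 0.2", squeeze=25)

```text
clock: 4.0
eef_pos: [532.7, -185.1, 116.9]
tcp_rot: [-1.573, 0.002, 2.247]
contact_force: [0.2, 0.2, 0.2]
opening: 0.801
```

```bash
python3 st.py 531.4 -184.8 115
```

```text
t 4.0 p [ 532.7 -185.1  116.9] jaw -141.26 ydev [ 3.4e-03 -3.0e-04 -1.0e+00] F [0.2 0.2 0.2] T [-0.05  0.01  0.01] op 0.801 q6 2.13
shift tool mm [1.1 1.9 0.8]
tilt fix deg [ 0.14  0.   -0.14]
```

Call:
apply_moves(plan="0.11 0.15 0.1 0.2 0 -0.2 0.2; 0 0 0 0 0 0 0.22; 0 0 0 0 0 0 0.25; 0 0 0 0 0 0 0.25; 0 0 0 0 0 0 0.25")

```text
clock: 4.5
eef_pos: [531.3, -184.9, 115.7]
tcp_rot: [-1.57, -0.001, 2.247]
contact_force: [0.2, 1.0, -0.0]
opening: 0.748
```

```bash
python3 st.py 531.4 -184.8 115
```

```text
t 4.5 p [ 531.3 -184.9  115.7] jaw -141.26 ydev [-1.6e-03  2.0e-04 -1.0e+00] F [ 0.2  1.  -0. ] T [ 0.05 -0.01  0.01] op 0.748 q6 2.13
shift tool mm [ 0.   0.7 -0.1]
tilt fix deg [-0.06 -0.    0.06]
```

Call:
apply_moves(plan="0 0 0 0 0 0 0.3; 0 0 0 0 0 0 0.35; 0 0 0 0 0 0 0.4; 0 0 0 0 0 0 0.45; 0 0 0 0 0 0 0.45; 0 0 0 0 0 0 0.45")

```text
clock: 5.1
eef_pos: [531.6, -185.0, 117.1]
tcp_rot: [-1.57, -0.0, 2.247]
contact_force: [-0.5, -0.3, 2.6]
opening: 0.641
```

```bash
python3 st.py 531.4 -184.8 115
```

```text
t 5.1 p [ 531.6 -185.   117.1] jaw -141.25 ydev [-9.e-04 -1.e-04 -1.e+00] F [-0.5 -0.3  2.6] T [ 0.02  0.09 -0.02] op 0.641 q6 2.13
shift tool mm [ 0.3  2.1 -0. ]
tilt fix deg [-0.05  0.    0.03]
```

Call:
apply_moves(plan="0 0 0 0 -2 0 0.6; 0 0 0 0 -2 0 0.6; 0 0 0 0 -2 0 0.6; 0 0 0 0 0 0 0.6")

```text
clock: 5.5
eef_pos: [531.9, -185.2, 117.1]
tcp_rot: [-1.57, 0.0, 2.355]
contact_force: [-0.8, -0.3, 2.2]
opening: 0.649
```

```bash
python3 st.py 531.5 -184.9 117
```

```text
t 5.5 p [ 531.9 -185.2  117.1] jaw -135.05 ydev [-3.e-04 -4.e-04 -1.e+00] F [-0.8 -0.3  2.2] T [0.03 0.16 0.03] op 0.649 q6 2.02
shift tool mm [0.5 0.1 0.1]
tilt fix deg [-0.03  0.   -0.  ]
```

Call:
apply_moves(plan="0.05 0 0 0 -3 0 0.6; 0 0 0 0 -3 0 0.6; 0 0 0 0 -3 0 0.6; 0 0 0 0 -3 0 0.6; 0 0 0 0 -3 0 0.6; 0 0 0 0 -3 0 0.6; 0 0 0 0 -3 0 0.6; 0 0 0 0 0 0 0.6")

```text
clock: 6.3
eef_pos: [532.5, -184.6, 117.1]
tcp_rot: [-1.571, 0.001, 2.727]
contact_force: [-1.1, 0.3, 2.8]
opening: 0.644
```

```bash
python3 st.py 531.5 -184.9 117
```

```text
t 6.3 p [ 532.5 -184.6  117.1] jaw -113.75 ydev [ 1.1e-03 -1.0e-04 -1.0e+00] F [-1.1  0.3  2.8] T [-0.03  0.06 -0.02] op 0.644 q6 1.65
shift tool mm [0.8 0.1 0.7]
tilt fix deg [ 0.02 -0.   -0.06]
```

Call:
apply_moves(plan="0.06 0 0.05 0 -1.5 0 0.6; 0 0 0 0 -1.5 0 0.6; 0 0 0 0 -1 0 0.6; 0 0 0 0 -1 0 0.6; 0 0 0 0 -1 0 0.6; 0 0 0 0 -1 0 0.6; 0 0 0 0 -1 0 0.6")

```text
clock: 7.0
eef_pos: [531.9, -184.7, 117.2]
tcp_rot: [-1.571, 0.001, 2.873]
contact_force: [-0.5, 1.0, 1.7]
opening: 0.649
```

```bash
python3 st.py 531.5 -184.9 117
```

```text
t 7.0 p [ 531.9 -184.7  117.2] jaw -105.41 ydev [ 1.5e-03  2.0e-04 -1.0e+00] F [-0.5  1.   1.7] T [ 0.13  0.03 -0.03] op 0.649 q6 1.5
shift tool mm [0.3 0.2 0.3]
tilt fix deg [ 0.04  0.   -0.08]
```

Call:
apply_moves(plan="0 0 0 0 -1 0 0.6; 0 0 0 0 -1 0 0.6; 0 0 0 0 -1 0 0.6; 0 0 0 0 -1 0 0.6; 0 0 0 0 -1 0 0.6; 0 0 0 0 -1 0 0.6; 0 0 0 0 -1 0 0.6")

```text
clock: 7.7
eef_pos: [531.9, -184.6, 117.2]
tcp_rot: [-1.571, 0.001, 3.006]
contact_force: [-0.6, 1.5, 2.5]
opening: 0.64
```

```bash
python3 st.py 531.5 -184.9 117
```

```text
t 7.7 p [ 531.9 -184.6  117.2] jaw -97.78 ydev [ 1.4e-03  3.0e-04 -1.0e+00] F [-0.6  1.5  2.5] T [ 0.06  0.1  -0.05] op 0.64 q6 1.37
shift tool mm [0.3 0.2 0.3]
tilt fix deg [ 0.03 -0.   -0.08]
```

Call:
apply_moves(plan="0 0 0 0 -1 0 0.6; 0 0 0 0 -1 0 0.6; 0 0 0 0 -1 0 0.6; 0 0 0 0 -1 0 0.6; 0 0 0 0 -1 0 0.6; 0 0 0 0 -1 0 0.6; 0 0 0 0 -1 0 0.6")

```text
clock: 8.4
eef_pos: [531.8, -184.6, 117.2]
tcp_rot: [-1.571, 0.001, 3.139]
contact_force: [0.6, 1.4, 2.5]
opening: 0.644
```

```bash
python3 st.py 531.5 -184.9 117
```

```text
t 8.4 p [ 531.8 -184.6  117.2] jaw -90.14 ydev [ 1.3e-03  3.0e-04 -1.0e+00] F [0.6 1.4 2.5] T [0.09 0.06 0.03] op 0.644 q6 1.24
shift tool mm [0.3 0.2 0.3]
tilt fix deg [ 0.02 -0.   -0.07]
```

Call:
apply_moves(plan="0 0 0 0 -1 0 0.6; 0 0 0 0 -1 0 0.6; 0 0 0 0 -1 0 0.6; 0 0 0 0 -1 0 0.6; 0 0 0 0 -1 0 0.6; 0 0 0 0 -1 0 0.6; 0 0 0 0 -1 0 0.6")

```text
clock: 9.1
eef_pos: [531.8, -184.7, 117.2]
tcp_rot: [-1.571, 0.001, -3.011]
contact_force: [-0.3, 0.4, 1.7]
opening: 0.645
```

```bash
python3 st.py 531.5 -184.9 117
```

```text
t 9.1 p [ 531.8 -184.7  117.2] jaw -82.51 ydev [ 1.3e-03  3.0e-04 -1.0e+00] F [-0.3  0.4  1.7] T [ 0.14  0.02 -0.01] op 0.645 q6 1.1
shift tool mm [0.3 0.2 0.2]
tilt fix deg [ 0.01 -0.   -0.07]
```

Call:
apply_moves(plan="0 0 0 0 -1 0 0.6; 0 0 0 0 -1 0 0.6; 0 0 0 0 -1 0 0.6; 0 0 0 0 -1 0 0.6; 0 0 0 0 -1 0 0.6; 0 0 0 0 -1 0 0.6; 0 0 0 0 -1 0 0.6")

```text
clock: 9.8
eef_pos: [531.8, -184.6, 117.1]
tcp_rot: [-1.571, 0.001, -2.878]
contact_force: [0.6, 0.6, 3.0]
opening: 0.643
```

```bash
python3 st.py 531.5 -184.9 117
```

```text
t 9.8 p [ 531.8 -184.6  117.1] jaw -74.87 ydev [ 1.2e-03  3.0e-04 -1.0e+00] F [0.6 0.6 3. ] T [ 0.13  0.09 -0.01] op 0.643 q6 0.97
shift tool mm [0.3 0.1 0.2]
tilt fix deg [-0.    0.   -0.07]
```

Call:
apply_moves(plan="0 0 0 0 -1 0 0.6; 0 0 0 0 -1 0 0.6; 0 0 0 0 -1 0 0.6; 0 0 0 0 -1 0 0.6; 0 0 0 0 -1 0 0.6; 0 0 0 0 -1 0 0.6; 0 0 0 0 -1 0 0.6")

```text
clock: 10.5
eef_pos: [531.8, -184.7, 117.1]
tcp_rot: [-1.571, 0.001, -2.744]
contact_force: [-1.1, 0.9, 2.7]
opening: 0.647
```

```bash
python3 st.py 531.5 -184.9 117
```

```text
t 10.5 p [ 531.8 -184.7  117.1] jaw -67.23 ydev [ 1.2e-03  3.0e-04 -1.0e+00] F [-1.1  0.9  2.7] T [ 0.16  0.03 -0.02] op 0.647 q6 0.84
shift tool mm [0.3 0.1 0.1]
tilt fix deg [-0.01 -0.   -0.07]
```

Call:
apply_moves(plan="0 0 0 0 -1 0 0.6; 0 0 0 0 -1 0 0.6; 0 0 0 0 -1 0 0.6; 0 0 0 0 -1 0 0.6; 0 0 0 0 -1 0 0.6")

```text
clock: 11.0
eef_pos: [531.8, -184.7, 117.1]
tcp_rot: [-1.57, 0.001, -2.649]
contact_force: [-0.3, 0.1, 2.4]
opening: 0.644
```

```bash
python3 st.py 531.5 -184.9 117
```

```text
t 11.0 p [ 531.8 -184.7  117.1] jaw -61.78 ydev [ 1.2e-03  2.0e-04 -1.0e+00] F [-0.3  0.1  2.4] T [ 0.1   0.04 -0.05] op 0.644 q6 0.74
shift tool mm [0.3 0.1 0.1]
tilt fix deg [-0.02  0.   -0.06]
```

Call:
apply_moves(plan="0 0 0 0 -1 0 0.6; 0 0 0 0 -1 0 0.6; 0 0 0 0 -1 0 0.6; 0 0 0 0 -1 0 0.6")

```text
clock: 11.4
eef_pos: [531.7, -184.7, 117.2]
tcp_rot: [-1.571, 0.001, -2.574]
contact_force: [-0.8, 1.3, 2.9]
opening: 0.646
```

```bash
python3 st.py 531.5 -184.9 117
python3 - <<'E'
from h import *
w=r.grab_frame("wrist");cv2.imwrite("pics/w3.png",w)
E
```

```text
t 11.4 p [ 531.7 -184.7  117.2] jaw -57.48 ydev [ 1.2e-03  4.0e-04 -1.0e+00] F [-0.8  1.3  2.9] T [ 0.1   0.12 -0.51] op 0.646 q6 0.67
shift tool mm [0.3 0.2 0. ]
tilt fix deg [-0.02  0.   -0.07]
```

View pics/w3.png

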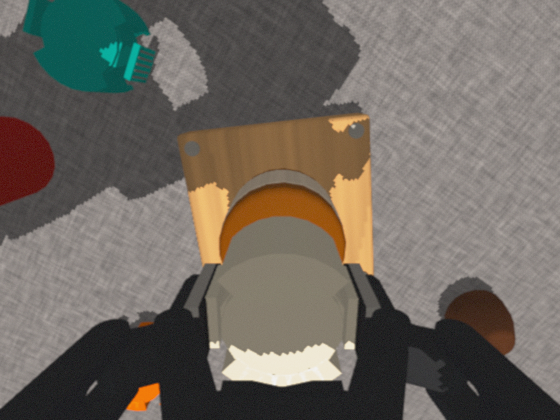

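The cap turned with the fingers, tabs held at about (210,290) and (352,290). The torque of -0.5 N m shows the stop at about 84 degrees. I ease back about 1 degree and feel the lift.

Call:
apply_moves(plan="0 0 0 0 1.3 0 0.6; 0 0 0 0 0 0 0.6; 0 -0.15 0 0 0 0 0.6; 0 -0.15 0 0 0 0 0.6; 0 0 0 0 0 0 0.6")

```text
clock: 11.95
eef_pos: [531.3, -184.6, 118.9]
tcp_rot: [-1.571, 0.001, -2.598]
contact_force: [0.2, 1.5, 0.3]
opening: 0.637
```

```bash
python3 st.py 531.5 -184.9 120
```

```text
t 11.95 p [ 531.3 -184.6  118.9] jaw -58.84 ydev [ 2.e-04  8.e-04 -1.e+00] F [0.2 1.5 0.3] T [ 0.06 -0.07 -0.19] op 0.637 q6 0.69
shift tool mm [ 0.  -1.1  0.4]
tilt fix deg [ 0.03 -0.   -0.03]
```

Call:
apply_moves(plan="0 -0.2 0 0 0 0 0.6; 0 -0.2 0 0 0 0 0.6; 0 -0.2 0 0 0 0 0.6; 0 0 0 0 0 0 0.6")

```text
clock: 12.35
eef_pos: [530.6, -184.1, 124.8]
tcp_rot: [-1.573, -0.001, -2.597]
contact_force: [-0.3, 0.7, -1.9]
opening: 0.644
```

```bash
python3 st.py 531.5 -184.9 165
```

```text
t 12.35 p [ 530.6 -184.1  124.8] jaw -58.82 ydev [-0.0016  0.0016 -1.    ] F [-0.3  0.7 -1.9] T [ 0.11 -0.07 -0.12] op 0.644 q6 0.69
shift tool mm [ -0.3 -40.2   1. ]
tilt fix deg [0.12 0.   0.03]
```

Call:
apply_moves(plan="0 -0.4 0.1 0.1 0 0 0.6; 0 -0.5 0 0 0 0 0.6; 0 -0.5 0 0 0 0 0.6; 0 -0.5 0 0 0 0 0.6; 0 0 0 0 0 0 0.6")

```text
clock: 12.85
eef_pos: [531.8, -185.0, 146.7]
tcp_rot: [-1.57, 0.001, -2.597]
contact_force: [1.2, 0.9, -1.2]
opening: 0.645
```

```bash
python3 st.py 531.5 -184.9 165
```

```text
t 12.85 p [ 531.8 -185.   146.7] jaw -58.79 ydev [ 9.e-04 -4.e-04 -1.e+00] F [ 1.2  0.9 -1.2] T [ 0.2  -0.07  0.03] op 0.645 q6 0.69
shift tool mm [  0.2 -18.3  -0.2]
tilt fix deg [-0.05  0.   -0.03]
```

Call:
apply_moves(plan="0 -1 0 0 0 0 0.6; 0 -1.5 0 0 0 0 0.6; 0 -1.2 0 0 0 0 0.6; 0 0 0 0 0 0 0.6; -0.5 0 -0.7 0 0 0 0.6; -1 0 -1.3 0 0 0 0.6; -2 0 -2.5 0 0 0 0.6; -2 0 -2.5 0 0 0 0.6; -2 0 -2.6 0 0 0 0.6; -2 0 -2.6 0 0 0 0.6; -2 0 -2.6 0 0 0 0.6; -2 0 -2.6 0 0 0 0.6; -2 0 -2.6 0 0 0 0.6; -2 0 -2.5 0 0 0 0.6; -1.5 0 -2 0 0 0 0.6; -0.7 0 -0.8 0 0 0 0.6; 0 0 0 0 0 0 0.6; 0 0 0 0 0 0 0.6")

```text
clock: 14.65
eef_pos: [562.1, 157.9, 179.3]
tcp_rot: [-1.575, -0.009, -2.594]
contact_force: [-1.1, 0.1, -1.0]
opening: 0.639
```

```bash
python3 st.py 570 138 130
python3 - <<'E'
from h import *
s=r.sense();w=r.grab_frame("wrist");t=r.grab_frame("top");cv2.imwrite("pics/w4.png",w);cv2.imwrite("pics/t4.png",t)
hsv=cv2.cvtColor(w,cv2.COLOR_BGR2HSV);C=cam("wrist",s);print(proj(C,[570,138,12]))
cv2.imwrite("pics/both4.png",np.hstack([cv2.resize(w,(400,300)),cv2.resize(t,(400,300))]))
E
```

```text
t 14.65 p [562.1 157.9 179.3] jaw -58.6 ydev [-0.01   -0.0016 -0.9999] F [-1.1  0.1 -1. ] T [-0.04  0.02 -0.05] op 0.639 q6 1.29
shift tool mm [ 3.2 49.2 21.3]
tilt fix deg [ 0.22 -0.    0.54]
[305.42214981 191.55825608]
```

View pics/both4.png

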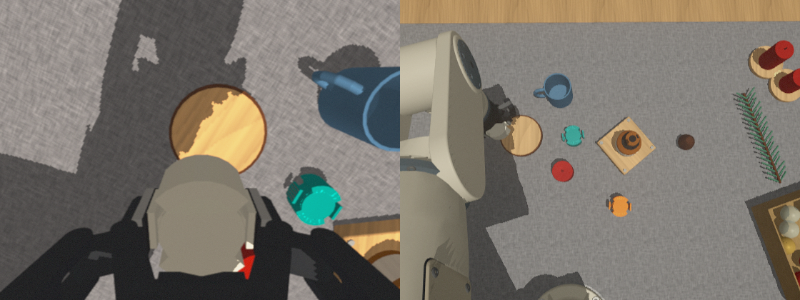

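Left (wrist): cap gripped upright, slice centre about (305,186) full scale against a predicted (305,192). Right (top): flask is open, and mug, candle and cone are unmoved. Next I check the slice centre.

Run:
```python
from h import *
s=r.sense();C=cam("wrist",s);w=cv2.imread("pics/w4.png")
hsv=cv2.cvtColor(w,cv2.COLOR_BGR2HSV);m=cv2.inRange(hsv,(5,70,30),(28,255,255));k=np.zeros_like(m);k[100:270,225:385]=m[100:270,225:385]
c=max(cv2.findContours(k,cv2.RETR_EXTERNAL,cv2.CHAIN_APPROX_NONE)[0],key=cv2.contourArea)[:,0,:]
P=np.array([ray(C,*p,12)[:2] for p in c if p[1]<205])
# circle fit on slice-top plane
A=np.c_[2*P,np.ones(len(P))];x=np.linalg.lstsq(A,(P**2).sum(1),rcond=None)[0];print(x[:2],np.sqrt(x[2]+x[0]**2+x[1]**2),len(P))
```

```text
[572.67380988 139.56569087] 63.87447199815017 234
```

Call:
apply_moves(plan="0.1 0 1 0.1 0 0.3 0.6; 0.1 0 1.1 0.1 0 0.2 0.6; 0 0 0 0 0 0 0.6; 0 1.5 0 0 0 0 0.6; 0 2.5 0 0 0 0 0.6; 0 3 0 0 0 0 0.6; 0 3 0 0 0 0 0.6; 0 2 0 0 0 0 0.6; 0 1 0 0 0 0 0.6; 0 0 0 0 0 0 0.6; 0 0 0 0 0 0 0.6")

```text
clock: 15.85
eef_pos: [576.6, 128.4, 48.1]
tcp_rot: [-1.568, 0.006, -2.607]
contact_force: [-0.1, -0.5, -1.0]
opening: 0.64
```

```bash
python3 st.py 571.5 138.8 14
```

```text
t 15.85 p [576.6 128.4  48.1] jaw -59.36 ydev [ 6.5e-03  8.0e-04 -1.0e+00] F [-0.1 -0.5 -1. ] T [ 0.02 -0.02 -0.01] op 0.64 q6 1.25
shift tool mm [ -0.7  34.1 -11.6]
tilt fix deg [-0.15  0.   -0.35]
```

Call:
apply_moves(plan="0 0 -0.5 -0.1 0 -0.2 0.6; 0 0 -0.5 0 0 -0.1 0.6; 0 0 0 0 0 0 0.6; 0 0.8 0 0 0 0 0.6; 0 1 0 0 0 0 0.6; 0 0.7 0 0 0 0 0.6; 0 0 0 0 0 0 0.6")

```text
clock: 16.55
eef_pos: [573.6, 138.7, 24.9]
tcp_rot: [-1.568, 0.006, -2.606]
contact_force: [-1.0, 0.1, -0.5]
opening: 0.642
```

```bash
python3 st.py 571.5 138.8 12
```

```text
t 16.55 p [573.6 138.7  24.9] jaw -59.33 ydev [ 0.0069  0.0011 -1.    ] F [-1.   0.1 -0.5] T [-0.03 -0.01  0.01] op 0.642 q6 1.27
shift tool mm [ 1.8 12.9 -1.2]
tilt fix deg [-0.15  0.   -0.37]
```

Call:
apply_moves(plan="0.1 0.3 -0.1 -0.1 0 -0.3 0.6; 0 0.3 0 0 0 0 0.6; 0 0.2 0 0 0 0 0.6; 0 0 0 0 0 0 0.6")

```text
clock: 16.95
eef_pos: [571.8, 138.8, 15.5]
tcp_rot: [-1.571, -0.001, -2.607]
contact_force: [0.4, -0.3, -0.1]
opening: 0.645
```

```bash
python3 st.py 571.5 138.8 12
```

```text
t 16.95 p [571.8 138.8  15.5] jaw -59.35 ydev [-3.e-04 -5.e-04 -1.e+00] F [ 0.4 -0.3 -0.1] T [ 0.03 -0.01 -0.04] op 0.645 q6 1.27
shift tool mm [ 0.3  3.5 -0.1]
tilt fix deg [-0.02 -0.    0.03]
```

Call:
apply_moves(plan="0 0.1 0 0 0 0 0.6; 0 0.1 0 0 0 0 0.6; 0 0 0 0 0 0 0.6")

```text
clock: 17.25
eef_pos: [572.1, 138.8, 13.6]
tcp_rot: [-1.57, 0.0, -2.607]
contact_force: [-0.1, 0.5, -0.2]
opening: 0.638
```

```bash
python3 st.py 571.5 138.8 12
```

```text
t 17.25 p [572.1 138.8  13.6] jaw -59.35 ydev [ 3.e-04 -4.e-04 -1.e+00] F [-0.1  0.5 -0.2] T [ 0.06 -0.01  0.01] op 0.638 q6 1.27
shift tool mm [ 0.5  1.6 -0.3]
tilt fix deg [-0.03  0.   -0.  ]
```

Call:
apply_moves(plan="0 0.08 0 0 0 0 0.6; 0 0.05 0 0 0 0 0.6; 0 0 0 0 0 0 0.6")

```text
clock: 17.55
eef_pos: [572.3, 138.9, 12.5]
tcp_rot: [-1.57, 0.001, -2.607]
contact_force: [-0.2, 0.4, -0.1]
opening: 0.643
```

```bash
python3 st.py 571.5 138.8 12
```

```text
t 17.55 p [572.3 138.9  12.5] jaw -59.35 ydev [ 8.e-04 -3.e-04 -1.e+00] F [-0.2  0.4 -0.1] T [-0.02  0.    0.02] op 0.643 q6 1.27
shift tool mm [ 0.7  0.5 -0.4]
tilt fix deg [-0.04 -0.   -0.03]
```

Call:
apply_moves(plan="0 0.06 0 0 0 0 0.6; 0 0.06 0 0 0 0 0.6; 0 0 0 0 0 0 0.6")

```text
clock: 17.85
eef_pos: [572.5, 138.9, 12.5]
tcp_rot: [-1.57, 0.001, -2.607]
contact_force: [0.2, -0.3, -1.3]
opening: 0.642
```

```bash
python3 st.py 571.5 138.8 11
```

```text
t 17.85 p [572.5 138.9  12.5] jaw -59.36 ydev [ 1.1e-03 -2.0e-04 -1.0e+00] F [ 0.2 -0.3 -1.3] T [ 0.   -0.02  0.04] op 0.642 q6 1.27
shift tool mm [ 0.9  1.5 -0.4]
tilt fix deg [-0.04  0.   -0.05]
```

Call:
apply_moves(plan="0 0.12 0 0 0 0 0.6; 0 0 0 0 0 0 0.6")

```text
clock: 18.05
eef_pos: [572.8, 139.0, 12.4]
tcp_rot: [-1.57, 0.002, -2.607]
contact_force: [0.3, 0.1, -0.4]
opening: 0.641
```

```bash
python3 st.py 571.5 138.8 11
```

```text
t 18.05 p [572.8 139.   12.4] jaw -59.35 ydev [ 0.0017  0.     -1.    ] F [ 0.3  0.1 -0.4] T [0.01 0.01 0.03] op 0.641 q6 1.27
shift tool mm [ 1.2  1.4 -0.5]
tilt fix deg [-0.05  0.   -0.09]
```

Call:
apply_moves(plan="-0.05 0.15 -0.05 0 0 -0.1 0.6")

```text
clock: 18.15
eef_pos: [573.1, 139.3, 12.0]
tcp_rot: [-1.569, -0.001, -2.606]
contact_force: [-7.4, -7.4, 31.0]
opening: 0.647
```

```bash
python3 st.py 571.5 138.8 11
```

```text
t 18.15 p [573.1 139.3  12. ] jaw -59.33 ydev [ 3.0e-04 -1.6e-03 -1.0e+00] F [-7.4 -7.4 31. ] T [-1.37  1.27 -0.04] op 0.647 q6 1.27
shift tool mm [ 1.6  1.  -0.4]
tilt fix deg [-0.09 -0.    0.03]
```

Contact is confirmed (31 N in the pressing row only). I relax, then open gently.

Call:
apply_moves(plan="0 -0.05 0 0 0 0 0.6; 0 0 0 0 0 0 0.5; 0 0 0 0 0 0 0.4")

```text
clock: 18.45
eef_pos: [573.4, 139.2, 12.6]
tcp_rot: [-1.569, -0.0, -2.606]
contact_force: [0.5, 0.4, -0.9]
opening: 0.645
```

```bash
python3 st.py 571.5 138.8 11
```

```text
t 18.45 p [573.4 139.2  12.6] jaw -59.34 ydev [ 7.0e-04 -1.7e-03 -1.0e+00] F [ 0.5  0.4 -0.9] T [-0.02 -0.06 -0.05] op 0.645 q6 1.27
shift tool mm [ 1.8  1.6 -0.6]
tilt fix deg [-0.1   0.    0.01]
```

Call:
apply_moves(plan="0 0 0 0 0 0 0.34; 0 0 0 0 0 0 0.31; 0 0 0 0 0 0 0.28; 0 0 0 0 0 0 0.25; 0 0 0 0 0 0 0.22; 0 0 0 0 0 0 0.19; 0 0 0 0 0 0 0.15; 0 0 0 0 0 0 0.1; 0 0 0 0 0 0 0.05; 0 0 0 0 0 0 0; 0 0 0 0 0 0 0; 0 0 0 0 0 0 0")

```text
clock: 19.65
eef_pos: [573.2, 139.3, 11.9]
tcp_rot: [-1.569, -0.001, -2.606]
contact_force: [0.2, -0.3, 0.2]
opening: 0.998
```

```bash
python3 st.py 571.5 138.8 11
python3 - <<'E'
from h import *
w=r.grab_frame("wrist");cv2.imwrite("pics/w5.png",w)
E
```

```text
t 19.65 p [573.2 139.3  11.9] jaw -59.33 ydev [ 3.0e-04 -1.7e-03 -1.0e+00] F [ 0.2 -0.3  0.2] T [-0.01  0.02 -0.03] op 0.998 q6 1.27
shift tool mm [ 1.8  0.9 -0.4]
tilt fix deg [-0.09  0.    0.04]
```

View pics/w5.png

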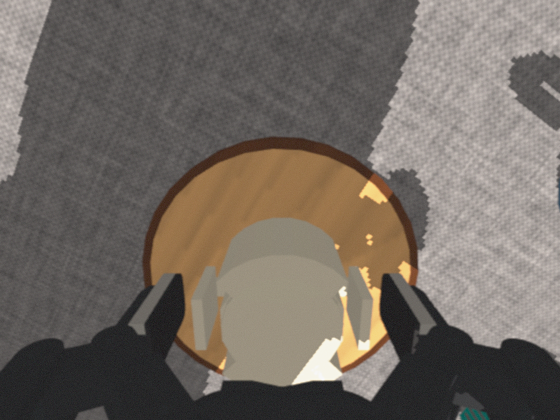

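The cap stands upright on the slice, centred left to right at (281,300), with the tabs clear of the fingers at (205,305) and (357,305). I retreat straight up and check.

Call:
apply_moves(plan="0 -0.5 0 0 0 0 0; 0 -1 0 0 0 0 0; 0 -1.5 0 0 0 0 0; 0 -2 0 0 0 0 0; 0 -3 0 0 0 0 0; 0 -3 0 0 0 0 0; 0 -3 0 0 0 0 0; 0 -2 0 0 0 0 0; 0 0 0 0 0 0 0; 0 0 0 0 0 0 0")

```text
clock: 20.7
eef_pos: [573.7, 139.7, 188.1]
tcp_rot: [-1.567, 0.005, -2.606]
contact_force: [0.4, -0.0, -0.9]
opening: 1.005
```

```bash
python3 st.py 571.5 138.8 12
python3 - <<'E'
from h import *
s=r.sense();C=cam("wrist",s);w=r.grab_frame("wrist");d=r.grab_frame("side")
print("pred cap top at slice centre",proj(C,[571.5,138.8,51]).round(),"tcp axis",proj(C,[573,139.2,51]).round())
cv2.imwrite("pics/both5.png",np.hstack([cv2.resize(w,(400,300)),cv2.resize(d,(400,300))]))
E
```

```text
t 20.7 p [573.7 139.7 188.1] jaw -59.33 ydev [ 6.4e-03 -2.0e-04 -1.0e+00] F [ 0.4 -0.  -0.9] T [ 0.02  0.08 -0.  ] op 1.005 q6 1.27
shift tool mm [  3.3 176.1  -0.9]
tilt fix deg [-0.2  -0.   -0.31]
pred cap top at slice centre [281. 202.] tcp axis [282. 200.]
```

View pics/both5.png

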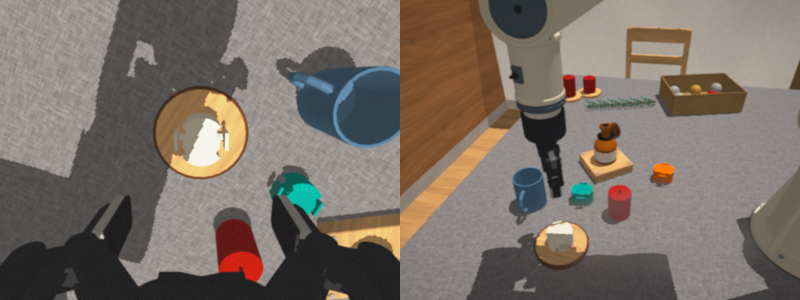

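The cap stands upright at the middle of the slice: its top is at about (282,200) full scale against a predicted (281,202). The other objects are unmoved and the arm is clear, so I hand in.

```bash
python3 -c "
from rig import r
print(r.sign_off())"
```

```text
the job is handed in; nothing more can be done
None
```

The flask is open, and its cap stands upright on the birch slice, about 2 mm from the slice's measured centre. I handed the job in at about 21 s of the 72 s allowed.

- **Turning:** I squeezed both tabs in at 25 N per side and turned the cap anticlockwise. It moved freely until the stop at about 84°, felt as 0.5 N m of torque.
- **Lifting:** I eased back about 1.3° and the cap lifted off freely, with no more than about 2 N in the readings after each move.
- **Placing:** I lowered the cap in steps of about 1 mm. The readings near zero after each step did not show the contact, so I pressed once more to confirm it. That press reached 31 N for about 0.1 s, firmer than "gently" suggests but below the limits.
- **Last checks:** In the wrist view the cap top is within about 2 pixels of where it should be. The gripper is open about 140 mm above the cap and touches nothing. The mug, candle and cone look unmoved by eye; I did not re-measure them, and the cone was last seen before the cap was set down.
- **Disagreement:** The two slice measurements differed by about 3 mm, so I placed the cap close to their average.

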